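Fit the spice mill on the kitchen machine and hold it pressed

ROBOT

A 6-joint arm with a two-finger parallel gripper is mounted at the origin on the work surface. World frame = base frame: x ahead of the robot, y to its left, z up, the work surface at z = 0. Lengths are in m, angles in rad, forces in N, time in s.
With the tool pointing down it reaches from about 0.3 to 0.775 m from the base axis. Payload 14.6 kg.
Tool frame: the origin (TCP) lies at the centre of the arm's flange, where the gripper is bolted on; the fingertips stand 199 mm ahead of it and the grasp point (between the pads) lies 180 mm ahead of it; z points along the fingers, y is the line along which they close (so a half turn about z gives the same grasp; the last joint's range is limited). The gripper opens to 94 mm and grips with 3 to 60 N. Pads are 16 mm wide; open, the fingers measure 119 mm over their backs; the gripper's body (75 mm by 177 mm) begins 78 mm behind the grasp point.
Start: joints at [-1.375, 0.3, 1.521, -0, 1.321, -0.067], TCP at [0.143, -0.531, 0.405] pointing down, gripper open.
Joint ranges: [-3.03, 3.03], [-0.79, 2.21], [0.23, 2.52], [-1.04, 4.18], [0, 3.07], [-2.55, 2.55]. Speed limits (rad/s): [2.22, 2.22, 2.57, 3.14, 3.14, 3.14].

INTERFACE

Orientations are given as [roll, pitch, yaw] about the fixed x, y, z axes, in that order (R = Rz(yaw) Ry(pitch) Rx(roll)).
In Python, from station import ctrl gives the robot as it stands. The module is installed in compiled form; this text tells all that it offers.
- The arm moves only by the tool servo_tool, never from a script. Its argument "motion" is a list of rows, each a list of 5 numbers: the closure, from 0 (fully open) to 1 (shut), then the shift along the world's x, y, z in cm, then the turn about the world's z in degrees. A call has 1 to 20 rows; each row is the pose to reach, as a shift and turn from the pose commanded when the call began; what a row does not reach only later rows make up. A row lasts 1/8 s, in which the tool goes at most 62.5 mm and 10.7 degrees, less where a joint would pass 70% of its speed; a pose out of reach is approached as far as the arm can. A call with a gripper value outside its range is refused whole. The fingers move at their own pace and stop on an object; "squeeze" is the grip in N (left out, the last holds). Time passes only in rows, so rows that repeat a pose let the fingers close. It gives the time, the measured TCP pose, the force, the opening and the grip force at its end, in the units of the state.
- ctrl.get_obs(): the state, without advancing time (a new reading comes with each control period).
- ctrl.camera(name): name is "scene" or "top" or "wrist"; returns a dict with "image" (400x640x3 uint8, red, green, blue), "fx", "fy", "cx", "cy" (pixels), "camera_from_world" (4x4, takes a point from world to camera coordinates); the wrist camera has in their place "hand_eye" (4x4, takes a point from camera to tool coordinates, whose origin is the TCP and whose axes are the flange's). Camera axes: x right, y up, looking along -z (the intrinsics and any distortion apply to the point x, -y, -z); pixel columns grow to the right and rows downward; lengths in m; the calibration is good to about 2 mm. The wrist camera is an equidistant fisheye: a pixel r from the principal point sees the ray r / f radians off the axis. A picture is of the moment at which its call begins: read the wrist's pose just before it. There is no depth.
- ctrl.hand_in(): hands the job in; it is judged then, once.
The state is a dict: "time_s": time; "qpos": joint angles; "joint_vel": joint speeds; "tau": joint torques, N m; "ee_pos": TCP position; "eef_rot": TCP orientation; "force": force on the tool from outside, world axes, zero at the start; "moment": the same for the moment, N m; "grip_width": finger opening in m; "grip_force": force on a finger pad.
Only numpy, scipy, OpenCV 4.12 (cv2) and the standard library are available. Lean on these libraries where they do the work, as an engineer would, in place of code of your own. Each camera call takes 0.05 s, during which the arm holds its last target. There are 200 camera calls.

TASK

Lift the grey cover off the drive of the kitchen machine and set it down, flat and grip up, in the middle of the wooden chopping board. Then put the spice mill on the drive, turning it until the splines mesh and it slides home, press it on down until the green press-to-run ring is right at its bottom stop, and finish like that, still gripping the mill and keeping it pressed. Do not drop the cover or the mill, and leave the glasses, stopper, dipper and jar where they stand.

Things in the scene. Friction and masses are not known exactly. Their poses are not given: they have to be found in the camera images.
- well (a point): kitchen machine: fixed low cream housing 200 (x) x 240 (y) x 120 mm high, dial panel on its -x side. This point: centre of the round well in its top (80 mm diameter, 30 deep), level with the top face, 120 mm above the counter; z up, yaw is the machine's. Two steel pins (8 mm diameter, 13 high) stand on the top face 56 mm from this point along the machine's +y and -y
- drive_tip (a point): black splined drive in the well: cross of four equal arms, 34 mm over opposite arms, each 8 mm wide, tops ridged to a roof 4 mm high. This point: top of the cross on its axis, 6 mm below the machine's top face; its x and y run along the arms. It turns about the vertical only, against a drag of 0.05 N m, and stands at any angle. Hidden under the cover at first
- ring (a joint): green press-to-run ring round the drive in the well (outer diameter 74, inner 50 mm): 0 = up (its top 19 mm below the machine's top face), 0.006 m = bottom stop (25 mm below). Sprung: starts to move at 7 N, 11 N at the stop, springs back when let go. The mill's weight alone does not move it
- cover_grip (a point): grey cover plate 96 (x) x 140 (y) x 5 mm, 110 g, lying over the well on the machine, its two 11 mm holes round the pins (1.5 mm play; lift straight up 15 mm or more to clear). Finger grip on its middle: 62 mm long (y), 14 thick (x), 28 high above the plate. This point: centre of that grip, 19 mm above the plate's underside, 14 mm below the grip's top
- mill_grip (a point): spice mill standing on the counter, 126 mm high, about 320 g: cream foot 76 mm in diameter, clear cup 68 mm with a steel blade, cream cap 72 mm (top face 96 mm up), and on the cap a green wing grip 56 mm long (the mill's x), 14 thick (y), 30 high. This point: centre of the wing grip, 111 mm above the mill's bottom edge
- mill_foot (a point): centre of the mill's bottom edge (lowest 4 mm tapered to 71 mm diameter). Cross socket in the underside, slots 10.4 mm wide along the mill's x and y (along and across the wing), 1 to 24 mm up: meshes with the drive every quarter turn, about 4 degrees play. Bottom edge stays 7 mm below the machine's top face if unmeshed, 19 mm when meshed and on the ring, 25 mm at full press
- board_top (a point): bamboo chopping board, 220 (x) x 180 (y) x 14 mm, does not move. This point: centre of its top face
- tumbler_a: glass tumbler, 72 mm in diameter, 115 mm high, bystander; origin at the centre of its underside
- tumbler_b: second glass tumbler, the same size, bystander; origin at the centre of its underside
- stopper: blue silicone bottle stopper standing on its 44 mm flange, 40 mm high, bystander; origin at the centre of its underside
- dipper: stainless steel dipper, bowl 104 mm in diameter and 52 mm high, handle reaching 200 mm from the bowl's axis along the dipper's -x, bystander; origin under the bowl's centre
- spice_jar: amber glass jar with a red cap, 52 mm in diameter, 90 mm high, bystander; origin at the centre of its underside
Not all that is in view belongs to the job. There is more than one size of the part that bears cover_grip; the job needs the smaller. Leave any turquoise look-alike of the part that bears mill_grip alone.

How it is judged:
By the outcome, as a careful person would: the job done as asked, in the order asked, and still so for the second after the job is handed in, while the arm keeps its last pose, push and grip.
It also fails if it takes over 54 s, if anything falls off the work surface, if the arm or the gripper's body presses on something with over 40 N, if the wrist force passes 120 N, or if a joint passes its speed limit or range.

## Working session

There is one attempt and no reset: what is moved stays moved. The work goes in short steps, Python scripts to look and compute and a tool call to move; the robot and the scene stay as the last step left them, time stands still between calls to the robot, and variables do not carry over. Pictures are saved under pics/ and viewed, at most 10 in all, crops included, and the job is handed in when it is done.

Besides the shell and the picture viewer there is one more tool, called after "Call:" as name(argument=value, ...), one argument or row to a line, values as JSON. servo_tool: Moves the arm, as the interface text tells. Its arguments: {"type":"object","properties":{"motion":{"type":"array","items":{"type":"array","items":{"type":"number"}}},"squeeze":{"type":"number"}},"required":["motion"]}

```bash
mkdir -p pics; cat > h.py <<'E'
import numpy as np, cv2, pickle
from station import ctrl
from scipy.spatial.transform import Rotation as R
def shot(n,tag):
    o=ctrl.get_obs(); c=ctrl.camera(n); 
    c['obs']={k:np.array(o[k]) for k in('ee_pos','eef_rot')}
    pickle.dump(c,open(f'{tag}.pkl','wb')); return c
def load(t): return pickle.load(open(f'{t}.pkl','rb'))
def pose(c):  # world_from_camera
    if 'hand_eye' in c:
        T=np.eye(4); r=np.array(c['obs']['eef_rot']); T[:3,:3]=r if r.shape==(3,3) else R.from_euler('xyz',r).as_matrix(); T[:3,3]=c['obs']['ee_pos']
        return T@np.array(c['hand_eye'])
    return np.linalg.inv(np.array(c['camera_from_world']))
def px2w(c,u,v,z):
    W=pose(c); a=(u-c['cx'])/c['fx']; b=(v-c['cy'])/c['fy']
    if 'hand_eye' in c:
        r=np.hypot(a,b); s=np.sin(r)/r if r>1e-9 else 1; d=np.array([a*s,-b*s,-np.cos(r)])
    else: d=np.array([a,-b,-1.])
    d=W[:3,:3]@d; p=W[:3,3]; return p+d*(z-p[2])/d[2]
def w2px(c,P):
    q=np.linalg.inv(pose(c))@np.r_[P,1]; x,y,z=q[0],-q[1],-q[2]
    if 'hand_eye' in c:
        t=np.arctan2(np.hypot(x,y),z); k=t/max(np.hypot(x,y),1e-9); return np.array([c['cx']+c['fx']*x*k,c['cy']+c['fy']*y*k])
    return np.array([c['cx']+c['fx']*x/z,c['cy']+c['fy']*y/z])
def save(im,f,s=1): cv2.imwrite('pics/'+f,cv2.resize(im[:,:,::-1],None,fx=s,fy=s,interpolation=cv2.INTER_CUBIC))
E
python3 - <<'E'
from h import *
for n in('top','scene'):
    c=shot(n,n+'0'); save(c['image'],n+'0.png',1.25); print(n,{k:v for k,v in c.items() if k not in('image',)})
print(ctrl.get_obs())
E
```

```text
top {'fx': 433.5493480136726, 'fy': 433.5493480136726, 'cx': 319.6589764056196, 'cy': 196.0682745937844, 'camera_from_world': array([[-0.0278259 , -0.99949298, -0.01547617, -0.08737052],
       [ 0.99266135, -0.02945177,  0.11728613, -0.53295542],
       [-0.11768247, -0.012099  ,  0.99297757, -1.36217294],
       [ 0.        ,  0.        ,  0.        ,  1.        ]]), 'obs': {'ee_pos': array([ 0.14287017, -0.53107936,  0.40411097]), 'eef_rot': array([-3.14049361e+00, -4.78771598e-05,  2.62846776e-01])}}
scene {'fx': 453.6540498121875, 'fy': 453.6540498121875, 'cx': 317.61756702244304, 'cy': 194.73124375604814, 'camera_from_world': array([[-0.58812685,  0.80872512,  0.00839587,  0.38858779],
       [-0.66153393, -0.48700566,  0.57026165,  0.2553795 ],
       [ 0.46527376,  0.32983203,  0.82142021, -1.78765533],
       [ 0.        ,  0.        ,  0.        ,  1.        ]]), 'obs': {'ee_pos': array([ 0.14286621, -0.5310825 ,  0.40409096]), 'eef_rot': array([-3.14045243e+00, -8.95514848e-05,  2.62782291e-01])}}
{'time_s': 0.1, 'qpos': array([-1.37459532e+00,  3.00425156e-01,  1.52150435e+00,  6.54477287e-06,
        1.32067067e+00, -6.65919557e-02]), 'joint_vel': array([ 0.00014655, -0.00297826, -0.00281769,  0.0007403 ,  0.00070509,
        0.00223686]), 'tau': array([ 9.00542891e-04, -5.32645583e+01, -3.53282940e+01,  7.09587545e-02,
        2.34971254e-02, -6.06190315e-05]), 'ee_pos': array([ 0.14287584, -0.53109542,  0.40414388]), 'eef_rot': array([-3.14058778e+00, -7.33690154e-05,  2.62791305e-01]), 'force': array([ 0.249963  ,  0.40781089, -0.80173461]), 'moment': array([0.02467363, 0.02998128, 0.021368  ]), 'grip_force': 0.0, 'grip_width': 0.09393621462315556}
```

View pics/top0.png

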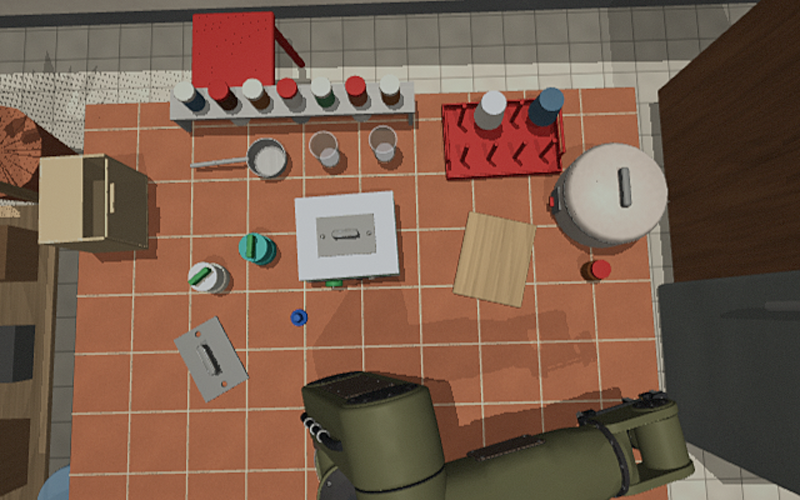

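View pics/scene0.png

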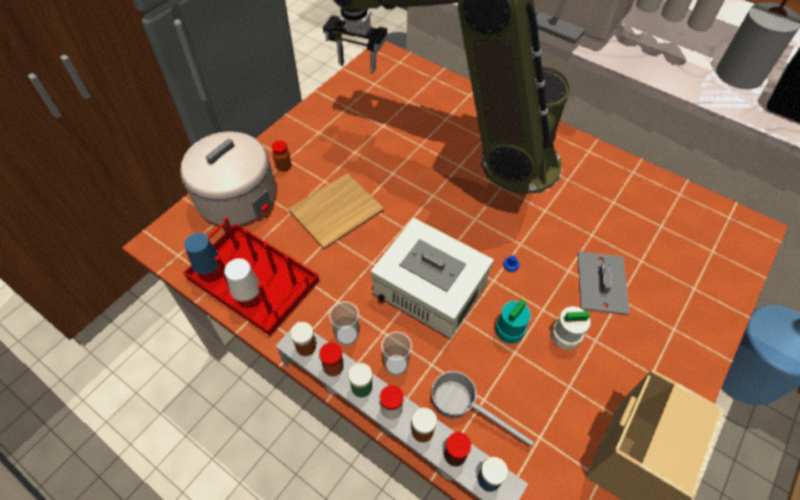

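The top view (800 px) shows these candidates:
- **Covers:** a plate on the machine at (345,235), and a bigger plate lying on the counter at (210,358).
- **Mills:** a cream one at (207,277), and the turquoise look-alike at (257,248).

I choose the plate on the machine and the cream mill, and will check both in a close crop.

```bash
python3 - <<'E'
from h import *
c=load('top0'); save(c['image'][145:325,135:335],'crop1.png',4) if 0 else save(c['image'][150:295,135:330],'crop1.png',4)
E
```

```text
(no output)
```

View pics/crop1.png

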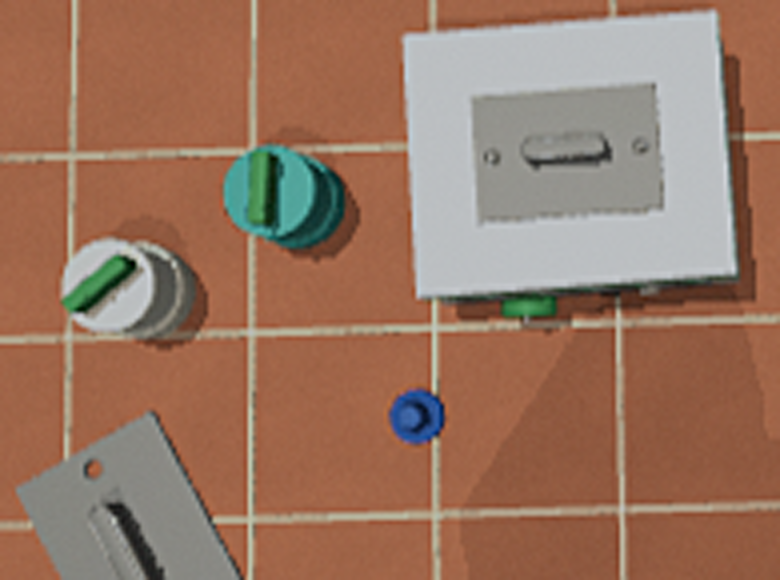

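The crop confirms it. The cover on the machine is held by two pins at (492,157) and (641,146), with its grip at about (567,147). The cream mill has its cap centre at (110,286) and a wing running from (66,300) to (132,262). Next I measure these.

```bash
python3 - <<'E'
from h import *
c=load('top0'); f=lambda u,v,z: px2w(c,135+u/4,150+v/4,z)[:2]
g=lambda u,v,z: px2w(c,u/1.25,v/1.25,z)[:2]
def rep(n,P): P=np.array(P); print(n,P.round(4).tolist(),'mean',P.mean(0).round(4))
def ang(a,b): d=np.array(b)-a; return np.degrees(np.arctan2(d[1],d[0])).round(1), np.hypot(*d).round(4)
M=[f(*p,.12) for p in((403,33),(717,11),(737,275),(418,298))]; rep('machine',M); print([ang(M[i],M[(i+1)%4]) for i in range(4)])
C=[f(*p,.125) for p in((472,97),(655,84),(663,210),(480,222))]; rep('cover',C);print([ang(C[i],C[(i+1)%4]) for i in range(4)])
P=[f(492,157,.131),f(641,146,.131)]; rep('pins',P); print(ang(*P))
rep('grip',[f(523,148,.153),f(610,145,.153)])
rep('cap',[f(110,286,.096)]); W=[f(66,300,.126),f(132,262,.126)]; rep('wing',W); print(ang(*W))
B=[g(*p,.014) for p in((473,212),(535,228),(520,307),(454,293))]; rep('board',B);print([ang(B[i],B[(i+1)%4]) for i in range(4)])
L=[g(*p,.004) for p in((175,343),(215,318),(247,381),(208,401))]; rep('big',L);print([ang(L[i],L[(i+1)%4]) for i in range(4)])
rep('turq',[f(270,190,.096)]); rep('stopper',[g(299,317,.04)]); rep('tumblers',[g(323,145,.115),g(382,140,.115)]);rep('bowl',[g(268,158,.05)])
o=ctrl.get_obs(); print(o['ee_pos'],np.degrees(o['eef_rot']), load('top0').keys())
E
```

```text
machine [[0.6432, 0.1485], [0.6528, -0.091], [0.4515, -0.1006], [0.4412, 0.1383]] mean [0.5471 0.0238]
[(np.float64(-87.7), np.float64(0.2397)), (np.float64(-177.3), np.float64(0.2015)), (np.float64(92.5), np.float64(0.2391)), (np.float64(2.9), np.float64(0.2023))]
cover [[0.5913, 0.0955], [0.597, -0.0429], [0.5014, -0.0467], [0.4964, 0.0904]] mean [0.5465 0.0241]
[(np.float64(-87.6), np.float64(0.1385)), (np.float64(-177.7), np.float64(0.0957)), (np.float64(92.1), np.float64(0.1373)), (np.float64(3.1), np.float64(0.0951))]
pins [[0.5443, 0.08], [0.5493, -0.0317]] mean [0.5468 0.0241]
(np.float64(-87.5), np.float64(0.1118))
grip [[0.5473, 0.0536], [0.5476, -0.0104]] mean [0.5474 0.0216]
cap [[0.4585, 0.379]] mean [0.4585 0.379 ]
wing [[0.4469, 0.4005], [0.4739, 0.3514]] mean [0.4604 0.376 ]
(np.float64(-61.2), np.float64(0.0561))
board [[0.6136, -0.2968], [0.5665, -0.4558], [0.3637, -0.4059], [0.4041, -0.2388]] mean [ 0.487  -0.3493]
[(np.float64(-106.5), np.float64(0.1658)), (np.float64(166.2), np.float64(0.2089)), (np.float64(76.4), np.float64(0.1719)), (np.float64(-15.5), np.float64(0.2174))]
big [[0.2962, 0.4843], [0.3573, 0.3813], [0.1954, 0.2971], [0.1481, 0.3966]] mean [0.2492 0.3898]
[(np.float64(-59.3), np.float64(0.1198)), (np.float64(-152.5), np.float64(0.1825)), (np.float64(115.4), np.float64(0.1101)), (np.float64(30.6), np.float64(0.1721))]
turq [[0.5287, 0.2566]] mean [0.5287 0.2566]
stopper [[0.3542, 0.1557]] mean [0.3542 0.1557]
tumblers [[0.775, 0.0787], [0.7829, -0.0675]] mean [0.7789 0.0056]
bowl [[0.7654, 0.2319]] mean [0.7654 0.2319]
[ 0.14287584 -0.53109542  0.40414388] [-1.79942425e+02 -4.20373493e-03  1.50568327e+01] dict_keys(['image', 'fx', 'fy', 'cx', 'cy', 'camera_from_world', 'obs'])
```

Call:
servo_tool(
  motion=[
    [0,3.4,4.6,0,6.4],
    [0,6.7,9.2,0,12.9],
    [0,10.1,13.9,0,19.3],
    [0,13.5,18.5,0,25.8],
    [0,16.8,23.1,0,32.2],
    [0,20.2,27.7,0,38.7],
    [0,23.6,32.4,0,45.1],
    [0,26.9,37.0,0,51.6],
    [0,30.3,41.6,0,58.0],
    [0,33.7,46.2,0,64.5],
    [0,37.0,50.9,0,70.9],
    [0,40.4,55.5,0,77.4],
    [0,40.4,55.5,0,77.4],
    [0,40.4,55.5,0,77.4],
  ],
)

```text
time_s: 1.85
ee_pos: [0.5467, 0.0237, 0.4042]
eef_rot: [-3.141, 0.0, 1.613]
force: [0.5, -0.1, 0.0]
grip_width: 0.0936
grip_force: 0.0
```

```bash
python3 - <<'E'
from h import *
c=shot('wrist','w1'); print(c['obs'],c['fx'],c['cx'],c['cy'],np.array(c['hand_eye']).round(3))
for n,P in dict(pinL=(.5443,.08,.133),pinR=(.5493,-.0317,.133),grip=(.547,.024,.153),mill=(.4585,.379,.096)).items(): print(n,w2px(c,P).round(1))
save(c['image'],'w1.png',1.25)
E
```

```text
{'ee_pos': array([0.54667142, 0.02366626, 0.4042241 ]), 'eef_rot': array([-3.14063911e+00,  8.47711540e-05,  1.61314159e+00])} 309.70691628693146 321.0064653609586 200.71671525968958 [[-0.001  0.964  0.267  0.079]
 [ 1.     0.001 -0.     0.   ]
 [-0.     0.267 -0.964  0.02 ]
 [ 0.     0.     0.     1.   ]]
pinL [321.3 144.5]
pinR [321.6 269.1]
grip [321.8 218.4]
mill [ 253.9 -117.9]
```

View pics/w1.png

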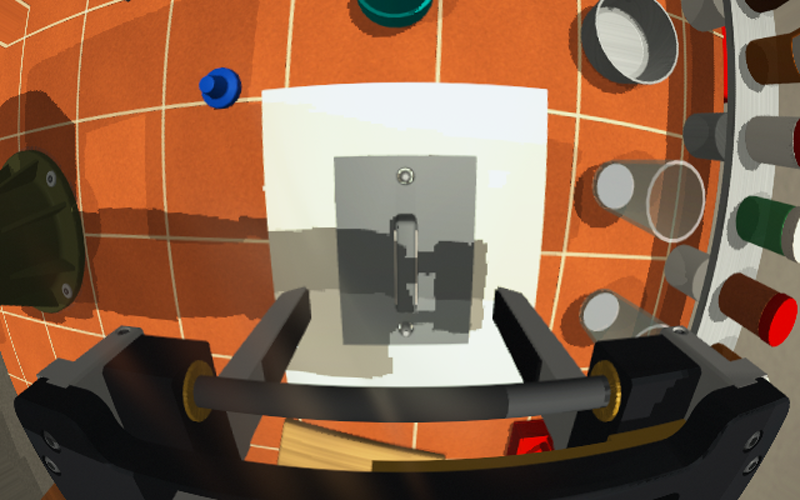

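The wrist view shows the pins at about (405,176) and (405,329), and the grip centred at about (405,262). I'll turn those into positions.

```bash
python3 - <<'E'
from h import *
c=load('w1'); f=lambda u,v,z: px2w(c,u/1.25,v/1.25,z)[:2]
P=[f(405,176,.133),f(405,329,.133)]; d=P[0]-P[1]; print(P,np.mean(P,0),np.hypot(*d),np.degrees(np.arctan2(-d[0],d[1])))
print('griptop',f(402,216,.153),f(407,311,.153))
C=np.array([f(*p,.125) for p in((334,156),(476,155),(469,345),(342,345))]);print(C,C.mean(0))
E
```

```text
[array([0.54635182, 0.08311958]), array([ 0.55116212, -0.02549082])] [0.54875697 0.02881438] 0.10871686955829013 2.535939842448429
griptop [0.54534685 0.06033851] [ 0.55124068 -0.00203156]
[[ 0.49845651  0.09455972]
 [ 0.59334289  0.09934204]
 [ 0.60123496 -0.04211362]
 [ 0.50384687 -0.04600871]] [0.54922031 0.02644486]
```

Call:
servo_tool(
  motion=[
    [0,0.1,0.2,-3,0],
    [0,0.1,0.2,-5.5,0],
    [0,0.1,0.2,-7,0],
    [0,0.1,0.2,-7.4,0],
    [0.5,0.1,0.2,-7.4,0],
    [1,0.1,0.2,-7.4,0],
    [1,0.1,0.2,-7.4,0],
    [1,0.1,0.2,-7.4,0],
    [1,0.1,0.2,-7.4,0],
    [1,0.1,0.2,-7.4,0],
  ],
  squeeze=25,
)

```text
time_s: 3.15
ee_pos: [0.5479, 0.0259, 0.3307]
eef_rot: [3.141, 0.0, 1.614]
force: [0.2, -0.4, -0.8]
grip_width: 0.0371
grip_force: 0.0
```

Call:
servo_tool(
  motion=[
    [1,0,0,0,0],
    [1,0,0,0,0],
    [1,0,0,0,0],
    [1,0,0,0,0],
  ],
)

```text
time_s: 3.65
ee_pos: [0.5479, 0.0259, 0.3306]
eef_rot: [3.142, 0.0, 1.614]
force: [1.2, -0.2, -0.6]
grip_width: 0.014
grip_force: 25.0
```

Call:
servo_tool(
  motion=[
    [1,0,0,0.8,0],
    [1,0,0,2,0],
    [1,0,0,4,0],
    [1,0,0,7,0],
    [1,-0.6,-3.5,8,-2],
    [1,-1.4,-8.5,8,-4],
    [1,-2.3,-14,8,-6.5],
    [1,-3.2,-19.5,8,-9],
    [1,-4.1,-25,8,-11.5],
    [1,-5,-30.5,7,-14],
    [1,-5.7,-35,3,-16],
    [1,-6.1,-37.5,-2,-17.4],
    [1,-6.1,-37.5,-5,-17.4],
    [1,-6.1,-37.5,-5,-17.4],
    [1,-6.1,-37.5,-5,-17.4],
  ],
)

```text
time_s: 5.52
ee_pos: [0.4873, -0.3491, 0.2827]
eef_rot: [3.139, 0.001, 1.31]
force: [-0.7, -0.3, -1.8]
grip_width: 0.0139
grip_force: 25.0
```

```bash
python3 - <<'E'
from h import *
c=shot('top','t2'); a=c['image'][150:270,210:450]; save(a,'a.png',1)
w=shot('wrist','w2'); 
a=cv2.resize(a,None,fx=3.3,fy=2.5) if 0 else cv2.resize(a,(600,300),interpolation=cv2.INTER_CUBIC); b=cv2.resize(w['image'],(480,300))
save(np.vstack([a,np.hstack([b,np.zeros((300,120,3),np.uint8)])]),'p2.png')
print(c['obs'], [w2px(c,p) for p in((.547,.024,.114),)])
E
```

```text
{'ee_pos': array([ 0.48729947, -0.34907928,  0.28271531]), 'eef_rot': array([3.13940781e+00, 9.69980372e-04, 1.31043286e+00])} [array([277.30082672, 188.57836345])]
```

View pics/p2.png

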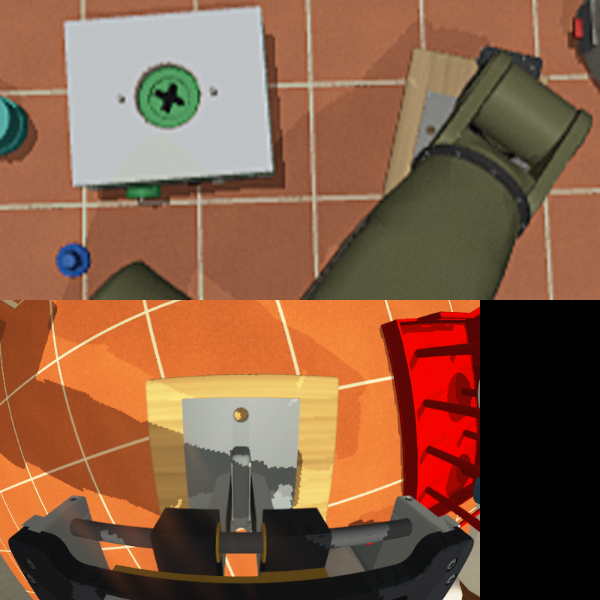

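The lower half shows the cover held over the board. The board's far corners are at about (147,380) and (338,378), and its side edges run down from there. The upper half shows the drive cross uncovered at about (168,97). I'll check the centring.

```bash
python3 - <<'E'
from h import *
w=load('w2'); f=lambda u,v,z: px2w(w,u/.75,(v-300)/.75,z)
A,B=f(147,380,.014)[:2],f(338,378,.014)[:2]; d=B-A; L=np.hypot(*d); e=d/L; n=np.array([e[1],-e[0]])
print(A,B,L,np.degrees(np.arctan2(d[1],d[0])),'centre',(A+B)/2+n*.09)
t=.2827-.180-.019+.005-.011 # plate top z approx
for z in(.078,): a,b=f(183,400,z)[:2],f(300,398,z)[:2]; print('cover far edge',a,b,(a+b)/2+n*.07)
E
```

```text
[ 0.41057905 -0.23436309] [ 0.61682281 -0.28669704] 0.21278000612077605 -14.238179079019915 centre [ 0.49156513 -0.34776542]
cover far edge [ 0.46062898 -0.26985199] [ 0.55197735 -0.29253195] [ 0.48908643 -0.34904169]
```

Call:
servo_tool(
  motion=[
    [1,0.2,0.1,-2,0],
    [1,0.2,0.1,-4,0],
    [1,0.2,0.1,-4.8,0],
    [1,0.2,0.1,-5.2,0],
    [1,0.2,0.1,-5.4,0],
    [1,0.2,0.1,-5.5,0],
    [1,0.2,0.1,-5.5,0],
  ],
)

```text
time_s: 6.5
ee_pos: [0.4889, -0.3482, 0.226]
eef_rot: [3.141, 0.0, 1.31]
force: [0.7, 0.5, -1.0]
grip_width: 0.0138
grip_force: 25.0
```

Call:
servo_tool(
  motion=[
    [1,0,0,-0.1,0],
    [1,0,0,-0.15,0],
    [1,0,0,-0.15,0],
  ],
)

```text
time_s: 6.88
ee_pos: [0.4889, -0.3481, 0.2247]
eef_rot: [3.141, 0.0, 1.31]
force: [-1.9, 1.7, 5.5]
grip_width: 0.0139
grip_force: 25.0
```

Call:
servo_tool(
  motion=[
    [0.5,0,0,-0.05,0],
    [0,0,0,0,0],
    [0,0,0,0,0],
    [0,0,0,0,0],
    [0,0,0,0,0],
    [0,0,0,0,0],
    [0,0,0,1,0],
    [0,0,0,3,0],
    [0,0,0,8,0],
    [0,0,1,13,0],
    [0,1,6,16.5,3],
    [0,2,12,17.5,6],
    [0,3,18,17.5,9],
    [0,4,24,17.5,12],
    [0,5,30,17.5,15],
    [0,5.8,34,17.5,17.4],
    [0,5.8,34,17.5,17.4],
    [0,5.8,34,17.5,17.4],
  ],
)

```text
time_s: 9.12
ee_pos: [0.5466, -0.0086, 0.4001]
eef_rot: [3.141, 0.0, 1.613]
force: [0.3, 0.3, 0.2]
grip_width: 0.0945
grip_force: 0.0
```

```bash
python3 - <<'E'
from h import *
w=shot('wrist','w3'); t=shot('top','t3'); print(w['obs'])
p=w2px(w,(.548,.026,.114)); print(p); u,v=p.astype(int); print(u-50,v-50)
a=cv2.resize(w['image'][v-50:v+50,u-50:u+50],(500,500),interpolation=cv2.INTER_CUBIC)
b=cv2.resize(t['image'][160:260,350:440],(270,300),interpolation=cv2.INTER_CUBIC)
z=np.zeros((500,270,3),np.uint8); z[:300]=b; save(np.hstack([a,z]),'p3.png')
E
```

```text
{'ee_pos': array([ 0.54664322, -0.00855798,  0.40009781]), 'eef_rot': array([3.14057426e+00, 3.02372732e-04, 1.61324523e+00])}
[323.89434664 168.05405671]
273 118
```

View pics/p3.png

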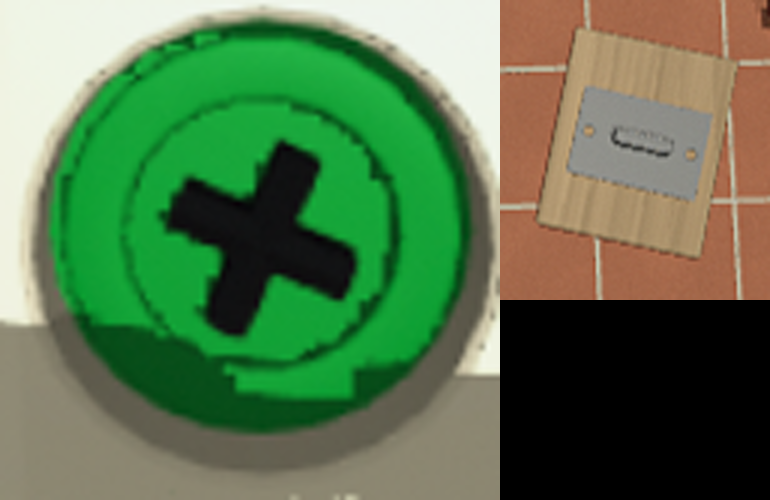

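The cover lies flat and central on the board. The drive arm ends in the crop are at (299,152) to (226,326) and (180,203) to (340,282). The well rim runs roughly from (35,240) to (490,240).

```bash
python3 - <<'E'
from h import *
w=load('w3'); f=lambda u,v,z: px2w(w,273+u/5,118+v/5,z)[:2]
for a,b in(((299,152),(226,326)),((180,203),(340,282))):
    A,B=f(*a,.111),f(*b,.111); d=B-A; print((A+B)/2,np.hypot(*d),np.degrees(np.arctan2(d[1],d[0]))%90)
print('ctr',f(259,239,.113))
E
```

```text
[0.54931281 0.02743436] 0.033509906686829856 70.07018530146745
[0.54904335 0.02692337] 0.031441847696582786 65.8390029279646
ctr [0.548718   0.02785715]
```

Call:
servo_tool(
  motion=[
    [0,-1,5,0,3.3],
    [0,-2.2,10.5,0,6.6],
    [0,-3.4,16,0,9.9],
    [0,-4.6,21.5,0,13.2],
    [0,-6,27,0,18],
    [0,-7.3,32.5,0,23],
    [0,-8.8,38.6,0,26.4],
    [0,-8.8,38.6,0,26.4],
    [0,-8.8,38.6,0,26.4],
  ],
)

```text
time_s: 10.35
ee_pos: [0.4594, 0.3769, 0.3991]
eef_rot: [-3.141, 0.0, 2.073]
force: [-0.1, 0.3, 0.2]
grip_width: 0.0945
grip_force: 0.0
```

```bash
python3 - <<'E'
from h import *
w=shot('wrist','w4'); print(w['obs'])
p=w2px(w,(.459,.378,.126)); print(p); u,v=p.astype(int); print(u-75,v-75)
save(w['image'][v-75:v+75,u-75:u+75],'p4.png',4)
E
```

```text
{'ee_pos': array([0.45942726, 0.37692516, 0.39908867]), 'eef_rot': array([-3.14123877e+00,  2.94167977e-04,  2.07306374e+00])}
[320.76099722 209.0633348 ]
245 134
```

View pics/p4.png

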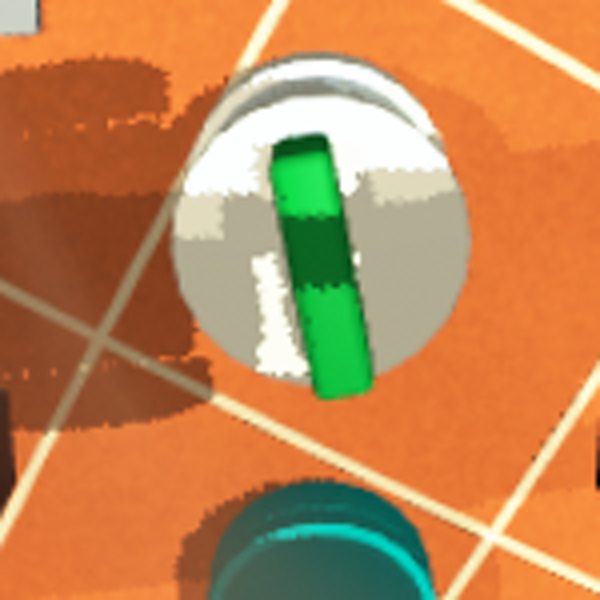

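The wrist view shows the cream mill's wing top running from (301,155) to (344,395), and the cap disc centred at about (321,239). The turquoise mill is at the bottom, about (325,560).

```bash
python3 - <<'E'
from h import *
w=load('w4'); f=lambda u,v,z: px2w(w,245+u/4,134+v/4,z)[:2]
A,B=f(301,155,.126),f(344,395,.126); d=B-A; print(A,B,(A+B)/2,np.hypot(*d),np.degrees(np.arctan2(d[1],d[0])))
print('cap',f(321,239,.096),[np.hypot(*(f(172,239,.096)-f(470,239,.096)))])
E
```

```text
[0.44353018 0.40534688] [0.47728155 0.36327938] [0.46040587 0.38431313] 0.05393356501379715 -51.25941737966977
cap [0.45986235 0.38516281] [np.float64(0.07046830115675674)]
```

Call:
servo_tool(
  motion=[
    [0,0,0.5,-3,9.5],
    [0,0,0.5,-6,9.5],
    [0,0,0.5,-8.5,9.5],
    [0,0,0.5,-9.5,9.5],
    [0,0,0.5,-9.9,9.5],
    [1,0,0.5,-9.9,9.5],
    [1,0,0.5,-9.9,9.5],
    [1,0,0.5,-9.9,9.5],
    [1,0,0.5,-9.9,9.5],
    [1,0,0.5,-9.9,9.5],
    [1,0,0.5,-9.9,9.5],
    [1,0,0.5,-9.9,9.5],
    [1,0,0.5,-9.9,9.5],
    [1,0,0.5,-9.9,9.5],
  ],
  squeeze=45,
)

```text
time_s: 12.15
ee_pos: [0.4589, 0.3829, 0.3001]
eef_rot: [-3.142, -0.0, 2.24]
force: [0.3, 0.4, -0.9]
grip_width: 0.0139
grip_force: 44.9
```

Call:
servo_tool(
  motion=[
    [1,0,0,1,0],
    [1,0,0,4,0],
    [1,0,0,9,0],
    [1,0,0,14,0],
    [1,0.5,-2,16.5,2],
    [1,1.9,-7.5,17,6],
    [1,3.3,-13,17,11],
    [1,4.7,-18.5,17,16],
    [1,6,-24,17,21],
    [1,7.4,-29.5,17,26],
    [1,8.5,-34,17,29.7],
    [1,8.9,-35.7,17,29.7],
    [1,8.9,-35.7,17,29.7],
    [1,8.9,-35.7,16,29.7],
    [1,8.9,-35.7,14.5,29.7],
    [1,8.9,-35.7,14.5,29.7],
    [1,8.9,-35.7,14.5,29.7],
  ],
)

```text
time_s: 14.28
ee_pos: [0.5479, 0.0262, 0.4452]
eef_rot: [3.142, 0.0, 2.759]
force: [0.4, -0.1, -2.6]
grip_width: 0.0137
grip_force: 44.9
```

```bash
python3 - <<'E'
from h import *
w=shot('wrist','w5'); s=shot('scene','s5'); print(w['obs'],ctrl.get_obs()['force'])
p=w2px(s,(.548,.026,.13)); print(p); u,v=p.astype(int); print(u-60,v-60)
a=cv2.resize(s['image'][v-60:v+40,u-50:u+50],(400,400),interpolation=cv2.INTER_CUBIC)
b=cv2.resize(w['image'][:,160:480],(320,400))
save(np.hstack([a,b]),'p5.png')
E
```

```text
{'ee_pos': array([0.54788362, 0.02623246, 0.44524698]), 'eef_rot': array([3.14158007e+00, 6.29187757e-05, 2.75909173e+00])} [-0.72827496  0.36834436 -3.3435229 ]
[345.91646151 209.34894183]
285 149
```

View pics/p5.png

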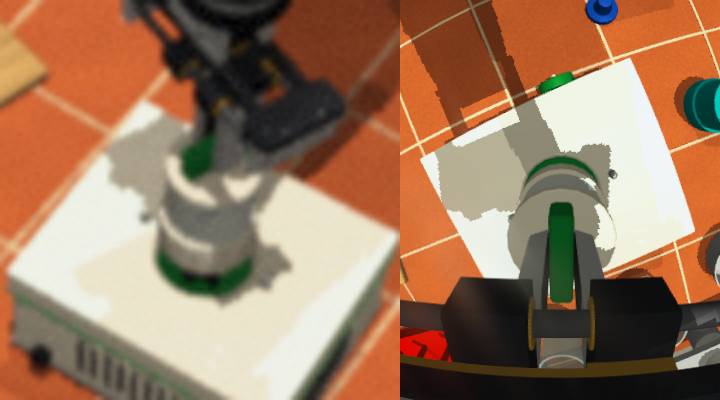

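The mill hangs over the well. In the wrist half, the wing runs from (560,204) to (562,302) and the pins are at about (613,174) and (512,216). I'll compare these in the same camera.

```bash
python3 - <<'E'
from h import *
w=load('w5'); f=lambda u,v,z: px2w(w,u-240,v,z)[:2]
A,B=f(560,204,.271),f(562,302,.271); print('wing',A,B,(A+B)/2,np.hypot(*(A-B)))
C,D=f(613,174,.131),f(512,216,.131); print('pins',C,D,(C+D)/2,np.hypot(*(C-D)))
E
```

```text
wing [0.51672756 0.03918968] [0.57301645 0.01768887] [0.544872   0.02843928] 0.06025548940925121
pins [0.54523035 0.0828132 ] [ 0.54768733 -0.02592978] [0.54645884 0.02844171] 0.10877073663328307
```

Call:
servo_tool(
  motion=[
    [1,0,0,-1,0],
    [1,0,0,-2,0],
    [1,0,0,-2.5,0],
    [1,0,0,-2.8,0],
    [1,0,0,-2.9,0],
    [1,0,0,-2.9,0],
  ],
)

```text
time_s: 15.12
ee_pos: [0.5479, 0.0259, 0.4163]
eef_rot: [3.141, 0.0, 2.759]
force: [0.5, -0.3, -3.1]
grip_width: 0.0139
grip_force: 44.9
```

Call:
servo_tool(
  motion=[
    [1,0,0,-0.15,0],
    [1,0,0,-0.3,0],
    [1,0,0,-0.45,0],
    [1,0,0,-0.6,0],
    [1,0,0,-0.6,0],
  ],
)

```text
time_s: 15.75
ee_pos: [0.5479, 0.0259, 0.41]
eef_rot: [-3.142, -0.0, 2.759]
force: [0.1, 0.5, -2.6]
grip_width: 0.0136
grip_force: 44.9
```

Already below the unmeshed rest height with no contact force, so the splines are meshing. I'll keep lowering.

Call:
servo_tool(
  motion=[
    [1,0,0,-0.3,0],
    [1,0,0,-0.6,0],
    [1,0,0,-0.8,0],
    [1,0,0,-0.9,0],
    [1,0,0,-1.0,0],
    [1,0,0,-1.1,0],
    [1,0,0,-1.1,0],
  ],
)

```text
time_s: 16.62
ee_pos: [0.5479, 0.0259, 0.3995]
eef_rot: [3.141, 0.001, 2.759]
force: [-1.5, 0.5, 5.0]
grip_width: 0.0136
grip_force: 44.9
```

Call:
servo_tool(
  motion=[
    [1,0,0,-0.15,0],
    [1,0,0,-0.3,0],
    [1,0,0,-0.4,0],
    [1,0,0,-0.45,0],
    [1,0,0,-0.45,0],
    [1,0,0,-0.45,0],
  ],
)

```text
time_s: 17.38
ee_pos: [0.5479, 0.0259, 0.3951]
eef_rot: [3.141, 0.001, 2.759]
force: [-2.2, 0.0, 6.6]
grip_width: 0.014
grip_force: 44.9
```

Call:
servo_tool(
  motion=[
    [1,0,0,-0.1,0],
    [1,0,0,-0.15,0],
    [1,0,0,-0.15,0],
    [1,0,0,-0.15,0],
  ],
)

```text
time_s: 17.88
ee_pos: [0.5479, 0.0259, 0.3948]
eef_rot: [3.141, 0.002, 2.759]
force: [-5.1, -0.3, 16.7]
grip_width: 0.0139
grip_force: 45.0
```

Call:
servo_tool(
  motion=[
    [1,0,0,-0.02,0],
    [1,0,0,-0.02,0],
    [1,0,0,-0.02,0],
    [1,0,0,-0.02,0],
  ],
)

```text
time_s: 18.38
ee_pos: [0.5478, 0.0259, 0.3948]
eef_rot: [3.141, 0.002, 2.759]
force: [-5.1, 0.5, 18.1]
grip_width: 0.0135
grip_force: 45.0
```

```bash
python3 - <<'E'
from h import *
s=shot('scene','s6'); t=shot('top','t6')
a=cv2.resize(s['image'][150:250,296:396],(400,400),interpolation=cv2.INTER_CUBIC); b=cv2.resize(s['image'],(400,250)); z=np.zeros((400,400,3),np.uint8); z[:250]=b
save(np.hstack([a,z]),'p6.png'); print(ctrl.get_obs()['force'])
E
```

```text
[-5.69703134e+00 -1.63839419e-02  1.88209390e+01]
```

View pics/p6.png

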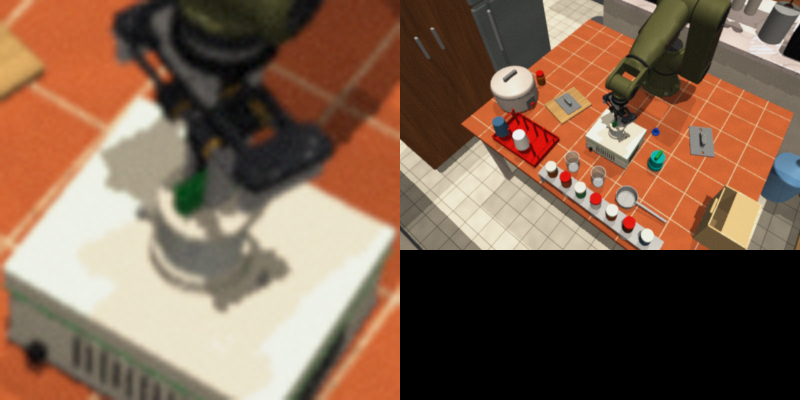

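The mill is sunk in the well at about (205,245) and held down with about 21 N, past the 11 N stop. The cover is on the board, and the bystanders are where they were.

```bash
python3 -c "
from station import ctrl; print(ctrl.hand_in())"
```

```text
the job is handed in; nothing more can be done
None
```

I handed the job in at about 18.5 s: the cover lies flat, grip up, in the middle of the board, and the mill is meshed on the drive, still gripped and pressed to the ring's bottom stop with about 20 N; the other items weren't touched.

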